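# Fetch the brass eyelets from behind the tall stock

### The arm

A 7-joint arm with a two-finger parallel gripper is mounted at the origin on the work surface. World frame = base frame: x ahead of the robot, y to its left, z up, the work surface at z = 0. Lengths are in m, angles in rad, forces in N, time in s.
With the tool pointing down it reaches from about 0.4 to 0.85 m from the base axis. Payload 10.4 kg.
Tool frame: the origin (TCP) lies on the centre line of the jaws, within the pads' length; the fingertips stand 11 mm ahead of it and the grasp point (between the pads) lies 8 mm behind it (tip_reach is the distance from the TCP to the fingertips, in m); z points along the fingers, y is the line along which they close (so a half turn about z gives the same grasp; the last joint's range is limited). The gripper opens to 85 mm and grips with 20 to 120 N. Pads are 22 mm wide; open, the fingers measure 114 mm over their backs; the gripper's body (76 mm by 85 mm) begins 54 mm behind the grasp point. The pads swing forward as they close: fully open they stand 13 mm farther back than shut.
Start: joints at [1.293, 0.332, -0.065, 1.46, 0.022, 1.35, -0.088], TCP at [0.158, -0.605, 0.242] pointing down, gripper open.
Joint ranges: [-2.6, 2.6], [-0.5, 2.12], [-1.47, 1.34], [0.16, 2.42], [-1.27, 4.41], [0.06, 2.06], [-2.6, 2.6]. Speed limits (rad/s): [2.22, 2.22, 2.79, 2.79, 3.14, 3.14, 3.14].

### API

Orientations are given as a unit quaternion [x, y, z, w].
In Python, from workcell import get_obs, camera, hand_in, tip_reach gives the robot as it stands. The module is installed in compiled form; this text tells all that it offers.
- The arm moves only by the tool move_arm, never from a script. Its argument "plan" is a list of rows, each an object with "delta_pos": the shift along the tool's x, y, z in shares of 0.6 m (1.0 is 0.6 m), a list of three; "turn": the turn, a rotation vector about the tool's x, y, z in parts of the range, where 1.0 means pi rad, a list of three; "fingers": the closure, from 0 (fully open) to 1 (shut). A call has 1 to 12 rows; each row is the pose to reach, as a shift and turn from the pose commanded when the call began, along the tool's axes at that moment; what a row does not reach only later rows make up. A row lasts 1/8 s, in which the tool goes at most 62.5 mm and 10.7 degrees, less where a joint would pass 70% of its speed; a pose out of reach is approached as far as the arm can. No shift or turn number may pass 1 either way. A call with a gripper value outside its range is refused whole. The fingers move at their own pace and stop on an object; "force" is the grip in N (left out, the last holds). Time passes only in rows, so rows that repeat a pose let the fingers close. It gives the time, the measured TCP pose, the force, the opening and the grip force at its end, in the units of the state.
- get_obs(): the state, without advancing time (a new reading comes with each control period).
- camera(name): name is "side" or "top"; returns a dict with "color" (384x512x3 uint8, red, green, blue), "range_z" (384x512 float32, m along the optical axis (not along the pixel's ray), 0 where there is no reading), "fx", "fy", "cx", "cy" (pixels), "R" (3x3) and "t" (3): a world point X has camera coordinates R X + t. Camera axes: x right, y down, z forward; pixel columns grow to the right and rows downward; lengths in m; the calibration is good to about 2 mm. A picture is of the moment at which its call begins.
- hand_in(): hands the job in; it is judged then, once.
The state is a dict: "clock": time; "joint_pos": joint angles; "joint_velocities": joint speeds; "tau": joint torques, N m; "position": TCP position; "ee_rot": TCP orientation; "ft_force": force on the tool from outside, world axes, zero at the start; "torque": the same for the moment, N m; "grip_width": opening from 0.0 (shut) to 1.0 (fully open); "grasp_force": force on a finger pad.
Only numpy, scipy, OpenCV 4.12 (cv2) and the standard library are available. Lean on these libraries where they do the work, as an engineer would, in place of code of your own. Each camera call takes 0.05 s, during which the arm holds its last target. There are 200 camera calls.

### The job

Clear the glue tin, the dye bottle and the thread spool out of the front of the wooden stock tray and stand all three on the black rubber mat, then take the yellow box of brass eyelets from behind them and set it down upright in the gap between the blue and the white box in the press's metal tray, in line with them and without disturbing the boxes there. Once the yellow box sits in its gap, put the tin, the bottle and the spool back upright, each on the very spot where it stood at the start. Set everything down gently: nothing may be dropped or knocked over.

Things in the scene. Friction and masses are not known exactly. Their poses are not given: they have to be found in the camera images.
- glue_tin: round blue metal glue tin with a paper label, 60 mm diameter, 115 mm high, 350 g, closed; origin at the centre of its underside, z up. Stands in one of three places side by side in the front half of the stock tray (tin, bottle and spool are shuffled among them).
- dye_bottle: amber bottle with a ribbed black cap: body 52 mm diameter up to 80 mm, then a shoulder; the cap is 34 mm diameter from 102 to 130 mm above the underside (grip it by the cap); 250 g; origin at the centre of its underside, z up. Stands in the front row of the stock tray.
- thread_spool: straight round spool of red thread with white end caps, 52 mm diameter, 116 mm high, 160 g; origin at the centre of its underside, z up. Stands in the front row of the stock tray.
- yellow_box: closed yellow box with a brass eyelet fixed on the lid (5 mm higher), 60 x 40 x 50 mm (x, y, z), 150 g; origin at the centre of its underside, x along the 60 mm length, z up. Stands at the back of the stock tray, 8 mm behind the tall things; a low round wax tin (66 mm diameter, 30 mm high) about 10 mm from each long side, 35 mm free behind it. Grip it across its 60 mm length.
- stock_tray: fixed plywood tray 190 (x) x 225 (y) mm; origin at the centre of its underside, x pointing away from the robot, z up. Floor 8 mm above the bench, rim 30 mm high and 8 mm thick. The tall things stand in a row along its y at local x = -0.048 m, y about -0.068, 0 and +0.068 m; the yellow box at about (0.020, 0).
- press_tray: fixed shallow metal tray 84 (x) x 192 (y) mm, floor 3 mm above the bench, rim 12 mm high and 3 mm thick; origin at the centre of its underside, x pointing away from the robot. Holds a row of boxes along its y: green, blue, gap, white, from -y to +y. It stands to the left or to the right of the stock tray, the mat on the other side.
- green_box: closed green plastic box with a copper eyelet on the lid, 60 x 40 x 50 mm (x, y, z), 150 g; origin at the centre of its underside, x along the 60 mm length, z up. At the -y end of the row in the press tray, 2 mm from the blue box; it stays.
- blue_box: closed blue plastic box with a steel eyelet on the lid, 60 x 40 x 50 mm (x, y, z), 150 g; origin at the centre of its underside, x along the 60 mm length, z up. Second in the row in the press tray; it stays. The gap, 50 mm wide, is on its +y side: the middle of the gap lies 45 mm from the blue box's origin along its +y, half way to the white box.
- white_box: closed white plastic box with a black eyelet on the lid, 60 x 40 x 50 mm (x, y, z), 150 g; origin at the centre of its underside, x along the 60 mm length, z up. At the +y end of the row in the press tray, on the other side of the gap; it stays.
- mat: fixed flat black rubber mat 280 (x) x 160 (y) mm, 6 mm thick, lying flat on the bench; origin at the centre of its underside, x along its length, z up. Empty at the start; the tall things fit on it in a row along its x.

How it is judged:
By the outcome, as a careful person would: the job done as asked, in the order asked, and still so for the second after the job is handed in, with the robot touching nothing.
It also fails if it takes over 141 s, if anything falls off the work surface, if the arm or the gripper's body presses on something with over 40 N, if the wrist force passes 120 N, or if a joint passes its speed limit or range.

## Working session

There is one attempt and no reset: what is moved stays moved. The work goes in short steps, Python scripts to look and compute and a tool call to move; the robot and the scene stay as the last step left them, time stands still between calls to the robot, and variables do not carry over. Pictures are saved under pics/ and viewed, at most 14 in all, crops included, and the job is handed in when it is done.

Besides the shell and the picture viewer there is one more tool, called after "Request:" in YAML: its name, and indented under it one key for each argument. move_arm: Moves the arm, as the interface text tells. Its arguments: {"type":"object","properties":{"plan":{"type":"array","items":{"type":"object","properties":{"delta_pos":{"type":"array","items":{"type":"number"}},"turn":{"type":"array","items":{"type":"number"}},"fingers":{"type":"number"}}}},"force":{"type":"number"}},"required":["plan"]}

```bash
mkdir -p pics
python3 - <<'E'
from workcell import get_obs, camera, tip_reach
import cv2, numpy as np
print(tip_reach() if callable(tip_reach) else tip_reach)
for n in("top","side"):
    c=camera(n); np.savez(f"pics/{n}0.npz",**c)
    cv2.imwrite(f"pics/{n}0.png",c["color"][:,:,::-1])
    print(n,c["fx"],c["cx"],c["cy"],np.round(c["R"],3).tolist(),c["t"], "campos",-np.array(c["R"]).T@c["t"])
print(get_obs())
E
```

```text
0.011
top 413.91601848185655 252.29242613923847 193.90209735693375 [[0.009, -1.0, 0.002], [-0.998, -0.009, -0.058], [0.058, -0.002, -0.998]] [0.01622399 0.55032463 1.1986371 ] campos [0.47957461 0.0233256  1.228542  ]
side 387.3963746868335 259.30684686152586 192.6877562033305 [[0.962, -0.273, -0.005], [-0.206, -0.716, -0.667], [0.179, 0.642, -0.745]] [-0.53887832  0.16012163  0.90481658] campos [ 0.38980355 -0.61363239  0.77860793]
{'clock': 0.1, 'joint_pos': array([ 1.29341797,  0.3328295 , -0.0646903 ,  1.46085011,  0.02157939,
        1.34988431, -0.08848962]), 'joint_velocities': array([-2.37726081e-03, -5.59677251e-04,  6.30498647e-04, -4.07375028e-04,
        6.95520770e-04,  2.78562002e-05,  3.17743174e-04]), 'tau': array([ 1.97777925e-03, -6.26748276e+01,  4.95759014e-02, -3.92433178e+01,
        1.63328525e-02,  7.05135462e-03, -2.58221758e-05]), 'position': array([ 0.15743907, -0.60452014,  0.24158589]), 'ee_rot': array([ 9.91895763e-01,  1.27052700e-01, -1.00640821e-04, -6.30492598e-04]), 'ft_force': array([ 0.75705089, -0.84886472, -0.51491706]), 'torque': array([-0.00563278, -0.01351857, -0.0185807 ]), 'grasp_force': 0.0, 'grip_width': 0.9995076225776982}
```

View pics/top0.png

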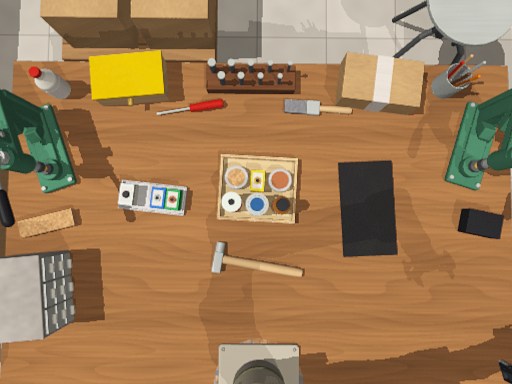

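View pics/side0.png

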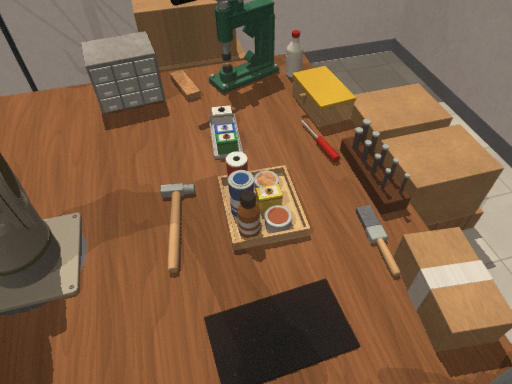

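The top view shows the spool at (231,202), tin (257,204) and bottle (283,205), with the yellow box at (258,181). The press tray is on the left with green at (173,199), blue (157,198), the gap near (142,197) and white (127,194). The mat is on the right at (368,208). The side view agrees with this: spool at (237,160), tin (241,180), bottle (249,210).

```bash
cat > h.py <<'E'
import numpy as np, cv2
def cloud(c):
    z=c["range_z"]; v,u=np.indices(z.shape)
    P=np.stack([(u-c["cx"])/c["fx"]*z,(v-c["cy"])/c["fy"]*z,z],-1)
    W=(P-c["t"])@c["R"]; W[z==0]=np.nan
    return W
def sel(c,box,zr):  # points within x0,x1,y0,y1 and z range
    W=cloud(c); x0,x1,y0,y1=box
    m=(W[...,0]>x0)&(W[...,0]<x1)&(W[...,1]>y0)&(W[...,1]<y1)&(W[...,2]>zr[0])&(W[...,2]<zr[1])
    return W[m],c["color"][m],m
def pix(c,u,v,z):  # ray through pixel to plane z
    d=c["R"].T@np.array([(u-c["cx"])/c["fx"],(v-c["cy"])/c["fy"],1]); o=-c["R"].T@c["t"]
    return o+d*(z-o[2])/d[2]
def load(n): return dict(np.load(f"pics/{n}.npz"))
E
python3 - <<'E'
from h import *
np.set_printoptions(precision=4,suppress=True)
c=load("top0"); W=cloud(c)
for n,(u,v) in dict(spool=(231,202),tin=(257,204),bot=(283,205),yel=(258,178),waxL=(236,177),waxR=(280,180),green=(170,199),blue=(154,198),gap=(141,197),white=(124,187),mat=(368,208)).items(): print(n,W[v,u],W[v,u+4])
for nm in("top0","side0"):
    c=load(nm); W=cloud(c); hsv=cv2.cvtColor(c["color"],cv2.COLOR_RGB2HSV)
    print(nm)
    m0=(W[...,0]>.35)&(W[...,0]<.65)&(W[...,1]>-.12)&(W[...,1]<.36)&(W[...,2]>.02)
    z=W[...,2]
    def rep(n,m):
        k,l,s,ce=cv2.connectedComponentsWithStats(m.astype(np.uint8))
        for i in range(1,k):
            if s[i,4]<25: continue
            p=W[l==i]; r=cv2.minAreaRect(p[:,:2].astype(np.float32)); cc=cv2.minEnclosingCircle(p[:,:2].astype(np.float32))
            print(n,s[i,4],"med",np.median(p,0),"mean",p.mean(0),"rect",np.round(r[0],4),np.round(r[1],4),round(r[2],1),"circ",np.round(cc[0],4),round(cc[1],4))
    rep("tall",m0&(z>.11)); rep("boxtops press",m0&(z>.046)&(z<.057)&(W[...,1]>.15))
    rep("yellow",m0&(z>.05)&(z<.064)&(W[...,1]<.12)&(hsv[...,0]>20)&(hsv[...,0]<35)&(hsv[...,1]>150))
    mt=(W[...,0]>.3)&(W[...,0]<.7)&(W[...,1]<-.12)&(W[...,1]>-.42)&(c["color"].max(-1)<60)&(z<.03)
    rep("mat",cv2.morphologyEx(mt.astype(np.uint8),cv2.MORPH_OPEN,np.ones((5,5))).astype(bool))
    rep("rim",(W[...,0]>.35)&(W[...,0]<.68)&(W[...,1]>-.13)&(W[...,1]<.16)&(z>.024)&(z<.034))
    rep("prim",(W[...,0]>.35)&(W[...,0]<.68)&(W[...,1]>.16)&(W[...,1]<.40)&(z>.008)&(z<.1))
E
```

```text
spool [0.5216 0.0779 0.1264] [0.5219 0.0675 0.1209]
tin [0.517  0.0085 0.1233] [ 0.517  -0.0021  0.126 ]
bot [ 0.5144 -0.0596  0.1407] [ 0.5147 -0.0707  0.1337]
yel [0.5921 0.0056 0.0685] [ 0.5931 -0.0059  0.0591]
waxL [0.5974 0.0687 0.0373] [0.5973 0.0571 0.0397]
waxR [ 0.5899 -0.0585  0.0368] [ 0.5892 -0.0694  0.0453]
green [0.5311 0.2538 0.0586] [0.5312 0.2424 0.0592]
blue [0.5338 0.3004 0.0534] [0.5335 0.2873 0.0608]
gap [0.5388 0.351  0.002 ] [0.5386 0.3376 0.0081]
white [0.5642 0.3859 0.055 ] [0.5646 0.3758 0.0505]
mat [ 0.512  -0.3197  0.011 ] [ 0.5122 -0.3323  0.0081]
top0
tall 307 med [0.5244 0.0779 0.1246] mean [0.5245 0.0774 0.1245] rect [0.5245 0.0768] [0.0484 0.0509] 0.3 circ [0.5246 0.0777] 0.0267
tall 409 med [0.5173 0.0086 0.1233] mean [0.5183 0.0089 0.1232] rect [0.5185 0.0086] [0.0588 0.0587] 45.5 circ [0.5182 0.009 ] 0.0307
tall 142 med [ 0.5172 -0.0595  0.1387] mean [ 0.5174 -0.0587  0.1375] rect [ 0.5174 -0.0587] [0.0344 0.0322] 89.3 circ [ 0.5179 -0.0593] 0.018
boxtops press 496 med [0.5341 0.2689 0.0539] mean [0.5343 0.269  0.0537] rect [0.5343 0.2696] [0.083  
[... 1814 characters left out ...]
 0.0341
rim 57 med [ 0.5847 -0.0132  0.0294] mean [ 0.5843 -0.0131  0.0292] rect [ 0.585  -0.0133] [0.0038 0.0579] 87.6 circ [ 0.585  -0.0127] 0.0291
rim 60 med [ 0.5802 -0.0867  0.0293] mean [ 0.5819 -0.0836  0.0294] rect [ 0.5827 -0.0804] [0.0216 0.061 ] 70.0 circ [ 0.5861 -0.071 ] 0.0306
rim 48 med [ 0.5105 -0.0822  0.0293] mean [ 0.5123 -0.0803  0.0293] rect [ 0.5127 -0.0776] [0.0187 0.0483] 75.9 circ [ 0.5149 -0.0689] 0.0242
prim 1004 med [0.5336 0.2778 0.0505] mean [0.5336 0.2928 0.0413] rect [0.5319 0.3101] [0.1859 0.0719] 84.2 circ [0.5332 0.3111] 0.0982
prim 41 med [0.5772 0.2942 0.0117] mean [0.5774 0.3    0.0116] rect [0.5783 0.3062] [0.1778 0.0034] 83.9 circ [0.5781 0.3062] 0.089
```

Run:
```python
from h import *
np.set_printoptions(precision=4,suppress=True)
th=np.deg2rad(-6); X=np.array([np.cos(th),np.sin(th)]); Y=np.array([-X[1],X[0]]); o=np.array([.5339,.2692])
for nm in("top0","side0"):
    c=load(nm); W=cloud(c); z=W[...,2]
    L=np.stack([(W[...,:2]-o)@X,(W[...,:2]-o)@Y],-1)
    m=(np.abs(L[...,0])<.035)&(L[...,1]>-.07)&(L[...,1]<.16)&(z>.046)&(z<.057)
    y=L[m][:,1]; x=L[m][:,0]
    for a,b,n in((-.07,.045,"gb"),(.07,.16,"white")):
        k=(y>a)&(y<b); print(nm,n,k.sum(),"y",np.percentile(y[k],[0,1,5,50,95,99,100]),"x",np.percentile(x[k],[1,5,50,95,99]),"z",np.median(z[m][k]))
    # tall tops
    for a,b,n,zr in((.04,.11,"spool",(.118,.130)),(-.03,.04,"tin",(.117,.130)),(-.09,-.035,"bot",(.131,.145))):
        m=(W[...,0]>.45)&(W[...,0]<.58)&(W[...,1]>a)&(W[...,1]<b)&(z>zr[0])&(z<zr[1])
        p=W[m]; cc=cv2.minEnclosingCircle(p[:,:2].astype(np.float32))
        print(nm,n,m.sum(),"med",np.median(p,0),"bbmid",(np.percentile(p,1,0)+np.percentile(p,99,0))/2,"ext",np.ptp(p,axis=0),"circ",cc)
    hsv=cv2.cvtColor(c["color"],cv2.COLOR_RGB2HSV)
    # spool/yellow lid: ray-plane edges
    my=((hsv[...,0]>22)&(hsv[...,0]<34)&(hsv[...,1]>140)&(hsv[...,2]>120)&(np.abs(W[...,0]-.587)<.04)&(np.abs(W[...,1]-.007)<.05)&(z>.045))
    p=W[my][:,:2]; print("yellow",my.sum(),np.percentile(p,[1,99],axis=0),"z",np.median(z[my]))
```

```text
top0 gb 497 y [-0.0411 -0.0402 -0.0378 -0.0012  0.0381  0.0412  0.042 ] x [-0.0291 -0.0269  0.0005  0.0278  0.0299] z 0.05392048902194648
top0 white 250 y [0.0908 0.0912 0.0923 0.1091 0.1295 0.1318 0.1325] x [-0.029  -0.0267  0.0004  0.0276  0.0295] z 0.053621020706548395
top0 spool 306 med [0.5244 0.0779 0.1246] bbmid [0.5244 0.0779 0.1243] ext [0.0485 0.0508 0.0108] circ ((0.5246323347091675, 0.07772675901651382), 0.026711566373705864)
top0 tin 407 med [0.5193 0.0086 0.1233] bbmid [0.5184 0.0086 0.1234] ext [0.059  0.0591 0.0124] circ ((0.5181925892829895, 0.008981923572719097), 0.030682196840643883)
top0 bot 133 med [ 0.5172 -0.0597  0.1388] bbmid [ 0.5172 -0.0598  0.1384] ext [0.0319 0.0343 0.0126] circ ((0.5173179507255554, -0.05895035341382027), 0.017710987478494644)
yellow 113 [[ 0.5586 -0.0117]
 [ 0.6162  0.028 ]] z 0.05866616567033811
side0 gb 377 y [-0.0432 -0.0421 -0.0404 -0.0057  0.0364  0.0394  0.0423] x [-0.0297 -0.0274 -0.0014  0.0263  0.0289] z 0.05285274049099142
side0 white 173 y [0.0875 0.0882 0.0897 0.104  0.1279 0.1329 0.1335] x [-0.0293 -0.0274 -0.0003  0.0267  0.0286] z 0.052519020554339046
side0 spool 274 med [0.5229 0.0744 0.1231] bbmid [0.5234 0.0768 0.1222] ext [0.053  0.0543 0.0085] circ ((0.5228350758552551, 0.07688451558351517), 0.02756723202764988)
side0 tin 403 med [0.5167 0.0052 0.1224] bbmid [0.5172 0.0076 0.1218] ext [0.06   0.0631 0.0093] circ ((0.5168777704238892, 0.008272690698504448), 0.031709909439086914)
side0 bot 165 med [ 0.5161 -0.063   0.1375] bbmid [ 0.5161 -0.0613  0.1356] ext [0.0342 0.0341 0.0094] circ ((0.5166499614715576, -0.06103843078017235), 0.018281983211636543)
yellow 97 [[ 0.5564 -0.0142]
 [ 0.6166  0.0249]] z 0.05739078925367888
```

Units first: shifts go in shares of 0.6 m and turns go in shares of pi rad. So -0.06 m / 0.6 = -0.1.

Request:
move_arm:
  plan:
    - {"delta_pos":[0,0,-0.1],"turn":[0,0,0],"fingers":0}
    - {"delta_pos":[0,0,-0.1],"turn":[0,0,0],"fingers":0}
  force: 40

```text
clock: 0.35
position: [0.158, -0.6063, 0.307]
ee_rot: [0.992, 0.127, 0.001, 0.004]
ft_force: [0.1, -0.8, -0.6]
grip_width: 0.996
grasp_force: 0.0
```

In the tool's units: 0.485 m / 0.6 = 0.8083, 0.06 m / 0.6 = 0.1, -1.316 rad / 3.1416 = -0.4189.

Request:
move_arm:
  plan:
    - {"delta_pos":[0.8083,-0.7283,0.1],"turn":[0,0,-0.4189],"fingers":0}
    - {"delta_pos":[0.8083,-0.7283,0.1],"turn":[0,0,-0.4189],"fingers":0}
    - {"delta_pos":[0.8083,-0.7283,0.1],"turn":[0,0,-0.4189],"fingers":0}
    - {"delta_pos":[0.8083,-0.7283,0.1],"turn":[0,0,-0.4189],"fingers":0}
    - {"delta_pos":[0.8083,-0.7283,0.1],"turn":[0,0,-0.4189],"fingers":0}
    - {"delta_pos":[0.8083,-0.7283,0.1],"turn":[0,0,-0.4189],"fingers":0}
    - {"delta_pos":[0.8083,-0.7283,0.1],"turn":[0,0,-0.4189],"fingers":0}
    - {"delta_pos":[0.8083,-0.7283,0.1],"turn":[0,0,-0.4189],"fingers":0}
    - {"delta_pos":[0.8083,-0.7283,0.1],"turn":[0,0,-0.4189],"fingers":0}
    - {"delta_pos":[0.8083,-0.7283,0.1],"turn":[0,0,-0.4189],"fingers":0}
    - {"delta_pos":[0.8083,-0.7283,0.1],"turn":[0,0,-0.4189],"fingers":0}
    - {"delta_pos":[0.8083,-0.7283,0.1],"turn":[0,0,-0.4189],"fingers":0}

```text
clock: 1.85
position: [0.5171, -0.057, 0.2414]
ee_rot: [0.705, 0.709, 0.0, -0.001]
ft_force: [0.5, -0.5, 0.0]
grip_width: 1.001
grasp_force: 0.0
```

Run:
```python
from workcell import get_obs, camera
import cv2, numpy as np
from h import *
o=get_obs(); print(o["position"],o["ee_rot"],o["joint_pos"].round(3))
for n in ("side","top"):
    c=camera(n); np.savez(f"pics/{n}1.npz",**c)
    if n=="side": cv2.imwrite("pics/side1.png",cv2.resize(c["color"][60:300,120:400,::-1],None,fx=2.5,fy=2.5))
```

```text
[ 0.51706262 -0.056998    0.24138618] [ 7.05466568e-01  7.08742613e-01  1.93218667e-04 -8.89908095e-04] [ 0.665  0.162 -0.703  1.706  0.107  1.314 -0.054]
```

View pics/side1.png

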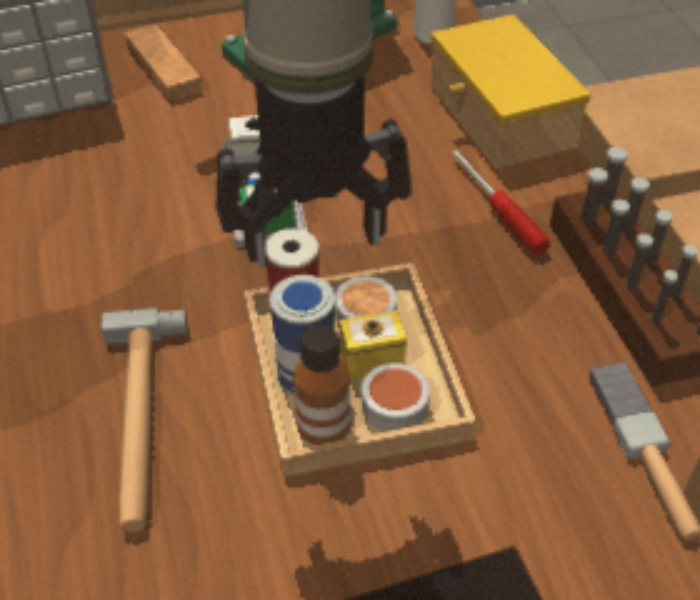

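The gripper hangs above the row with its jaws opening along x. Its fingertips are at crop (262,255) and (375,240), straddling the bottle line as intended. Next I check the tips' camera position against the TCP.

Run:
```python
from h import *
np.set_printoptions(precision=4,suppress=True)
c=load("side1"); p,col,m=sel(c,(.43,.60,-.12,.02),(.2,.28))
print(len(p), "zmin",np.percentile(p[:,2],[0,1,5]))
q=p[p[:,2]<p[:,2].min()+.015]
for k in (q[:,0]<.517,q[:,0]>.517):
    r=q[k]; print(len(r),r.min(0),r.max(0),np.median(r,0))
```

```text
208 zmin [0.2433 0.2453 0.2481]
31 [ 0.4613 -0.0698  0.2433] [ 0.4745 -0.0543  0.2582] [ 0.4686 -0.0679  0.2538]
36 [ 0.5599 -0.07    0.2451] [ 0.5738 -0.0519  0.258 ] [ 0.562  -0.0662  0.2523]
```

In the tool's units: 0.126 m / 0.6 = 0.21, 0.115 m / 0.6 = 0.1917.

Request:
move_arm:
  plan:
    - {"delta_pos":[0,0,0.0833],"turn":[0,0,0],"fingers":0}
    - {"delta_pos":[0,0,0.15],"turn":[0,0,0],"fingers":0}
    - {"delta_pos":[0,0,0.1917],"turn":[0,0,0],"fingers":0}
    - {"delta_pos":[0,0,0.21],"turn":[0,0,0],"fingers":0}
    - {"delta_pos":[0,0,0.21],"turn":[0,0,0],"fingers":0}
    - {"delta_pos":[0,0,0.21],"turn":[0,0,0],"fingers":0}

```text
clock: 2.7
position: [0.5174, -0.0601, 0.1175]
ee_rot: [0.707, 0.707, 0.0, 0.001]
ft_force: [-0.6, 0.2, 0.3]
grip_width: 0.998
grasp_force: 0.0
```

In the tool's units: 0.001 m / 0.6 = 0.0017.

Request:
move_arm:
  plan:
    - {"delta_pos":[0,0,0.0017],"turn":[0,0,0],"fingers":0.3}
    - {"delta_pos":[0,0,0.0017],"turn":[0,0,0],"fingers":0.45}
    - {"delta_pos":[0,0,0.0017],"turn":[0,0,0],"fingers":0.55}
    - {"delta_pos":[0,0,0.0017],"turn":[0,0,0],"fingers":0.7}
    - {"delta_pos":[0,0,0.0017],"turn":[0,0,0],"fingers":1}
    - {"delta_pos":[0,0,0.0017],"turn":[0,0,0],"fingers":1}
    - {"delta_pos":[0,0,0.0017],"turn":[0,0,0],"fingers":1}
    - {"delta_pos":[0,0,0.0017],"turn":[0,0,0],"fingers":1}
  force: 40

```text
clock: 3.7
position: [0.5169, -0.0597, 0.1156]
ee_rot: [0.707, 0.707, 0.0, 0.0]
ft_force: [-0.6, -0.4, 5.2]
grip_width: 0.388
grasp_force: 39.6
```

In the tool's units: -0.3 m / 0.6 = -0.5, -0.285 m / 0.6 = -0.475.

Request:
move_arm:
  plan:
    - {"delta_pos":[0,0,-0.0167],"turn":[0,0,0],"fingers":1}
    - {"delta_pos":[0,0,-0.0583],"turn":[0,0,0],"fingers":1}
    - {"delta_pos":[0,0,-0.1167],"turn":[0,0,0],"fingers":1}
    - {"delta_pos":[-0.0333,0,-0.15],"turn":[0,0,0],"fingers":1}
    - {"delta_pos":[-0.1,-0.0033,-0.15],"turn":[0,0,0],"fingers":1}
    - {"delta_pos":[-0.1833,-0.005,-0.15],"turn":[0,0,0],"fingers":1}
    - {"delta_pos":[-0.2667,-0.0067,-0.15],"turn":[0,0,0],"fingers":1}
    - {"delta_pos":[-0.35,-0.0083,-0.15],"turn":[0,0,0],"fingers":1}
    - {"delta_pos":[-0.425,-0.01,-0.15],"turn":[0,0,0],"fingers":1}
    - {"delta_pos":[-0.475,-0.0117,-0.15],"turn":[0,0,0],"fingers":1}
    - {"delta_pos":[-0.5,-0.0117,-0.15],"turn":[0,0,0],"fingers":1}
    - {"delta_pos":[-0.5,-0.0117,-0.15],"turn":[0,0,0],"fingers":1}

```text
clock: 5.2
position: [0.5097, -0.3598, 0.2051]
ee_rot: [0.707, 0.707, 0.0, -0.0]
ft_force: [0.7, 0.7, -1.7]
grip_width: 0.386
grasp_force: 40.2
```

Run:
```python
from workcell import get_obs, camera
import cv2, numpy as np
from h import *
o=get_obs(); print(o["position"],o["ft_force"],o["grasp_force"])
c=camera("side"); cv2.imwrite("pics/side2.png",cv2.resize(c["color"][120:384,120:400,::-1],None,fx=2,fy=2))
p,col,m=sel(c,(.45,.57,-.42,-.30),(.02,.21))
print(np.percentile(p[:,2],[0,1,2]),len(p))
```

```text
[ 0.50965602 -0.35978254  0.20512958] [ 0.65272874  0.73782881 -1.6696793 ] 40.19230306148529
[0.09637192 0.09990407 0.10273065] 959
```

View pics/side2.png

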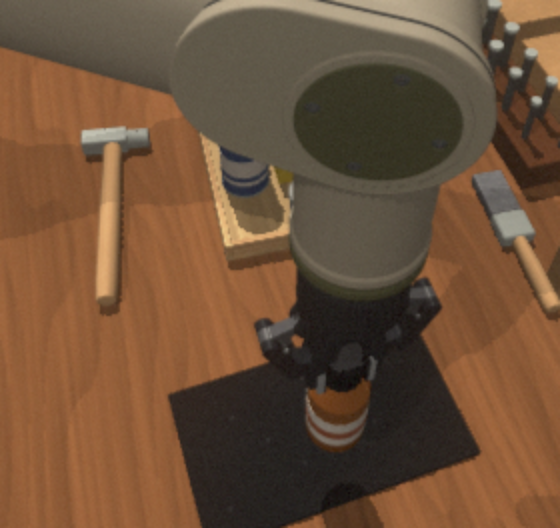

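The bottle hangs upright above the mat at crop (337,415), clear of everything. I lower it now.

In the tool's units: 0.091 m / 0.6 = 0.1517, 0.089 m / 0.6 = 0.1483.

Request:
move_arm:
  plan:
    - {"delta_pos":[0,0,0.05],"turn":[0,0,0],"fingers":1}
    - {"delta_pos":[0,0,0.1],"turn":[0,0,0],"fingers":1}
    - {"delta_pos":[0,0,0.1333],"turn":[0,0,0],"fingers":1}
    - {"delta_pos":[0,0,0.1433],"turn":[0,0,0],"fingers":1}
    - {"delta_pos":[0,0,0.1483],"turn":[0,0,0],"fingers":1}
    - {"delta_pos":[0,0,0.1517],"turn":[0,0,0],"fingers":1}
    - {"delta_pos":[0,0,0.1517],"turn":[0,0,0],"fingers":1}
    - {"delta_pos":[0,0,0.1517],"turn":[0,0,0],"fingers":1}

```text
clock: 6.25
position: [0.5099, -0.3599, 0.1148]
ee_rot: [0.707, 0.707, 0.0, 0.0]
ft_force: [-0.5, 0.2, -1.8]
grip_width: 0.387
grasp_force: 40.2
```

Request:
move_arm:
  plan:
    - {"delta_pos":[0,0,0.0017],"turn":[0,0,0],"fingers":1}
    - {"delta_pos":[0,0,0.0033],"turn":[0,0,0],"fingers":1}
    - {"delta_pos":[0,0,0.0033],"turn":[0,0,0],"fingers":1}

```text
clock: 6.62
position: [0.5101, -0.3601, 0.1136]
ee_rot: [0.707, 0.707, -0.0, 0.001]
ft_force: [-3.1, 0.0, 7.2]
grip_width: 0.386
grasp_force: 41.3
```

In the tool's units: 0.34 m / 0.6 = 0.5667, -0.001 m / 0.6 = -0.0017.

Request:
move_arm:
  plan:
    - {"delta_pos":[0,0,-0.0017],"turn":[0,0,0],"fingers":0.55}
    - {"delta_pos":[0,0,-0.0017],"turn":[0,0,0],"fingers":0.4}
    - {"delta_pos":[0,0,-0.0017],"turn":[0,0,0],"fingers":0.2}
    - {"delta_pos":[0,0,-0.0017],"turn":[0,0,0],"fingers":0}
    - {"delta_pos":[0,0,-0.0333],"turn":[0,0,0],"fingers":0}
    - {"delta_pos":[0,0,-0.1167],"turn":[0,0,0],"fingers":0}
    - {"delta_pos":[0.1,0,-0.1667],"turn":[0,0,0],"fingers":0}
    - {"delta_pos":[0.2,0.0033,-0.1667],"turn":[0,0,0],"fingers":0}
    - {"delta_pos":[0.3,0.0067,-0.1667],"turn":[0,0,0],"fingers":0}
    - {"delta_pos":[0.4,0.01,-0.1667],"turn":[0,0,0],"fingers":0}
    - {"delta_pos":[0.5,0.0133,-0.1667],"turn":[0,0,0],"fingers":0}
    - {"delta_pos":[0.5667,0.0133,-0.1667],"turn":[0,0,0],"fingers":0}

```text
clock: 8.12
position: [0.5179, -0.0164, 0.214]
ee_rot: [0.706, 0.708, 0.001, 0.001]
ft_force: [-0.1, -0.2, 0.9]
grip_width: 1.001
grasp_force: 0.0
```

In the tool's units: 0.12 m / 0.6 = 0.2, 0.029 m / 0.6 = 0.0483.

Request:
move_arm:
  plan:
    - {"delta_pos":[0.0483,0,0],"turn":[0,0,0],"fingers":0}
    - {"delta_pos":[0.0483,0,0.0667],"turn":[0,0,0],"fingers":0}
    - {"delta_pos":[0.0483,0,0.1333],"turn":[0,0,0],"fingers":0}
    - {"delta_pos":[0.0483,0,0.1833],"turn":[0,0,0],"fingers":0}
    - {"delta_pos":[0.0483,0,0.2],"turn":[0,0,0],"fingers":0}
    - {"delta_pos":[0.0483,0,0.2],"turn":[0,0,0],"fingers":0.1}
    - {"delta_pos":[0.0483,0,0.2],"turn":[0,0,0],"fingers":0.2}
    - {"delta_pos":[0.0483,0,0.2],"turn":[0,0,0],"fingers":0.3}
    - {"delta_pos":[0.0483,0,0.2],"turn":[0,0,0],"fingers":0.5}
    - {"delta_pos":[0.0483,0,0.2],"turn":[0,0,0],"fingers":1}
    - {"delta_pos":[0.0483,0,0.2],"turn":[0,0,0],"fingers":1}
    - {"delta_pos":[0.0483,0,0.2],"turn":[0,0,0],"fingers":1}
  force: 45

```text
clock: 9.62
position: [0.5181, 0.0093, 0.0937]
ee_rot: [0.707, 0.707, 0.0, 0.001]
ft_force: [-5.4, -1.1, 10.4]
grip_width: 0.689
grasp_force: 46.3
```

Request:
move_arm:
  plan:
    - {"delta_pos":[0,0,-0.0167],"turn":[0,0,0],"fingers":1}
    - {"delta_pos":[0,0,-0.0583],"turn":[0,0,0],"fingers":1}
    - {"delta_pos":[0,0,-0.1167],"turn":[0,0,0],"fingers":1}
    - {"delta_pos":[-0.0333,0.0167,-0.15],"turn":[0,0,0],"fingers":1}
    - {"delta_pos":[-0.1,0.0417,-0.15],"turn":[0,0,0],"fingers":1}
    - {"delta_pos":[-0.1833,0.0667,-0.15],"turn":[0,0,0],"fingers":1}
    - {"delta_pos":[-0.2667,0.0917,-0.15],"turn":[0,0,0],"fingers":1}
    - {"delta_pos":[-0.35,0.1167,-0.15],"turn":[0,0,0],"fingers":1}
    - {"delta_pos":[-0.425,0.13,-0.15],"turn":[0,0,0],"fingers":1}
    - {"delta_pos":[-0.475,0.1367,-0.15],"turn":[0,0,0],"fingers":1}
    - {"delta_pos":[-0.49,0.1367,-0.1167],"turn":[0,0,0],"fingers":1}
    - {"delta_pos":[-0.49,0.1367,-0.0833],"turn":[0,0,0],"fingers":1}

```text
clock: 11.12
position: [0.5993, -0.2844, 0.1408]
ee_rot: [0.707, 0.707, 0.0, -0.0]
ft_force: [0.4, 0.9, -3.1]
grip_width: 0.69
grasp_force: 49.2
```

Run:
```python
from workcell import get_obs, camera
import cv2, numpy as np
from h import *
c=camera("side"); cv2.imwrite("pics/side3.png",cv2.resize(c["color"][120:384,120:400,::-1],None,fx=2,fy=2))
o=get_obs(); print(o["position"],o["ft_force"],o["grasp_force"])
```

```text
[ 0.59808385 -0.28287345  0.13749973] [-1.14643046  2.50012816 -5.87209906] 49.22892093658447
```

View pics/side3.png

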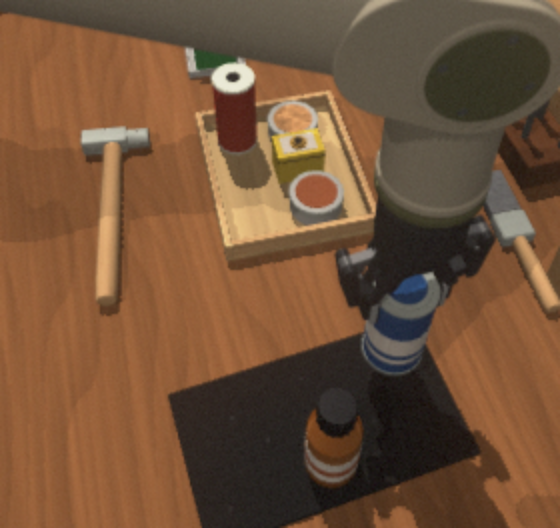

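The bottle stands upright on the mat at crop (333,440). The tin is upright in the gripper above the far end of the mat at (397,340).

In the tool's units: 0.05 m / 0.6 = 0.0833, 0.048 m / 0.6 = 0.08.

Request:
move_arm:
  plan:
    - {"delta_pos":[0,0,0.0333],"turn":[0,0,0],"fingers":1}
    - {"delta_pos":[0,0,0.0633],"turn":[0,0,0],"fingers":1}
    - {"delta_pos":[0,0,0.0733],"turn":[0,0,0],"fingers":1}
    - {"delta_pos":[0,0,0.08],"turn":[0,0,0],"fingers":1}
    - {"delta_pos":[0,0,0.0833],"turn":[0,0,0],"fingers":1}
    - {"delta_pos":[0,0,0.0833],"turn":[0,0,0],"fingers":1}
    - {"delta_pos":[0,0,0.0833],"turn":[0,0,0],"fingers":1}

```text
clock: 12.05
position: [0.6, -0.2848, 0.0928]
ee_rot: [0.707, 0.707, 0.0, 0.0]
ft_force: [-0.2, -0.5, -2.4]
grip_width: 0.692
grasp_force: 49.2
```

In the tool's units: 0.002 m / 0.6 = 0.0033, 0.001 m / 0.6 = 0.0017.

Request:
move_arm:
  plan:
    - {"delta_pos":[0,0,0.0017],"turn":[0,0,0],"fingers":1}
    - {"delta_pos":[0,0,0.0033],"turn":[0,0,0],"fingers":1}
    - {"delta_pos":[0,0,0.0033],"turn":[0,0,0],"fingers":1}

```text
clock: 12.42
position: [0.6, -0.285, 0.0919]
ee_rot: [0.707, 0.707, -0.0, 0.001]
ft_force: [-4.3, 0.9, 9.0]
grip_width: 0.69
grasp_force: 50.2
```

Request:
move_arm:
  plan:
    - {"delta_pos":[0,0,-0.0017],"turn":[0,0,0],"fingers":0.25}
    - {"delta_pos":[0,0,-0.0017],"turn":[0,0,0],"fingers":0.15}
    - {"delta_pos":[0,0,-0.0017],"turn":[0,0,0],"fingers":0}
    - {"delta_pos":[0,0,-0.0017],"turn":[0,0,0],"fingers":0}
    - {"delta_pos":[0,0,-0.0333],"turn":[0,0,0],"fingers":0}
    - {"delta_pos":[0,0,-0.1167],"turn":[0,0,0],"fingers":0}
    - {"delta_pos":[0.1,-0.0217,-0.2],"turn":[0,0,0],"fingers":0}
    - {"delta_pos":[0.2,-0.0417,-0.2167],"turn":[0,0,0],"fingers":0}
    - {"delta_pos":[0.3,-0.0633,-0.2167],"turn":[0,0,0],"fingers":0}
    - {"delta_pos":[0.4,-0.0833,-0.2167],"turn":[0,0,0],"fingers":0}
    - {"delta_pos":[0.5,-0.105,-0.2167],"turn":[0,0,0],"fingers":0}
    - {"delta_pos":[0.5833,-0.1233,-0.2167],"turn":[0,0,0],"fingers":0}

```text
clock: 13.92
position: [0.5253, 0.0674, 0.2219]
ee_rot: [0.707, 0.707, 0.001, 0.001]
ft_force: [2.0, 0.1, -0.4]
grip_width: 0.998
grasp_force: 0.0
```

In the tool's units: 0.128 m / 0.6 = 0.2133, 0.012 m / 0.6 = 0.02.

Request:
move_arm:
  plan:
    - {"delta_pos":[0.02,-0.0033,0],"turn":[0,0,0],"fingers":0}
    - {"delta_pos":[0.02,-0.0033,0.0667],"turn":[0,0,0],"fingers":0}
    - {"delta_pos":[0.02,-0.0033,0.1417],"turn":[0,0,0],"fingers":0}
    - {"delta_pos":[0.02,-0.0033,0.1967],"turn":[0,0,0],"fingers":0}
    - {"delta_pos":[0.02,-0.0033,0.2133],"turn":[0,0,0],"fingers":0}
    - {"delta_pos":[0.02,-0.0033,0.2133],"turn":[0,0,0],"fingers":0.2}
    - {"delta_pos":[0.02,-0.0033,0.2133],"turn":[0,0,0],"fingers":0.3}
    - {"delta_pos":[0.02,-0.0033,0.2133],"turn":[0,0,0],"fingers":0.4}
    - {"delta_pos":[0.02,-0.0033,0.2133],"turn":[0,0,0],"fingers":0.6}
    - {"delta_pos":[0.02,-0.0033,0.2133],"turn":[0,0,0],"fingers":1}
    - {"delta_pos":[0.02,-0.0033,0.2133],"turn":[0,0,0],"fingers":1}
    - {"delta_pos":[0.02,-0.0033,0.2133],"turn":[0,0,0],"fingers":1}
  force: 35

```text
clock: 15.42
position: [0.5245, 0.0775, 0.0939]
ee_rot: [0.707, 0.707, 0.001, 0.001]
ft_force: [-3.5, -1.5, 8.6]
grip_width: 0.604
grasp_force: 35.1
```

In the tool's units: -0.3625 m / 0.6 = -0.6042, -0.104 m / 0.6 = -0.1733.

Request:
move_arm:
  plan:
    - {"delta_pos":[0,0,-0.0167],"turn":[0,0,0],"fingers":1}
    - {"delta_pos":[0,0,-0.0667],"turn":[0,0,0],"fingers":1}
    - {"delta_pos":[0,0,-0.1333],"turn":[0,0,0],"fingers":1}
    - {"delta_pos":[-0.0417,-0.0133,-0.15],"turn":[0,0,0],"fingers":1}
    - {"delta_pos":[-0.1167,-0.0367,-0.15],"turn":[0,0,0],"fingers":1}
    - {"delta_pos":[-0.2083,-0.0633,-0.15],"turn":[0,0,0],"fingers":1}
    - {"delta_pos":[-0.3,-0.09,-0.15],"turn":[0,0,0],"fingers":1}
    - {"delta_pos":[-0.3917,-0.1167,-0.15],"turn":[0,0,0],"fingers":1}
    - {"delta_pos":[-0.4833,-0.1433,-0.15],"turn":[0,0,0],"fingers":1}
    - {"delta_pos":[-0.5583,-0.1633,-0.15],"turn":[0,0,0],"fingers":1}
    - {"delta_pos":[-0.6042,-0.1733,-0.1333],"turn":[0,0,0],"fingers":1}
    - {"delta_pos":[-0.6042,-0.1733,-0.0833],"turn":[0,0,0],"fingers":1}

```text
clock: 16.92
position: [0.4197, -0.2884, 0.1438]
ee_rot: [0.709, 0.706, 0.0, 0.002]
ft_force: [0.8, 0.6, -2.5]
grip_width: 0.603
grasp_force: 37.2
```

In the tool's units: 0.05 m / 0.6 = 0.0833, 0.048 m / 0.6 = 0.08.

Request:
move_arm:
  plan:
    - {"delta_pos":[0,0,0.0333],"turn":[0,0,0],"fingers":1}
    - {"delta_pos":[0,0,0.0633],"turn":[0,0,0],"fingers":1}
    - {"delta_pos":[0,0,0.0733],"turn":[0,0,0],"fingers":1}
    - {"delta_pos":[0,0,0.08],"turn":[0,0,0],"fingers":1}
    - {"delta_pos":[0,0,0.0833],"turn":[0,0,0],"fingers":1}
    - {"delta_pos":[0,0,0.0833],"turn":[0,0,0],"fingers":1}
    - {"delta_pos":[0,0,0.0833],"turn":[0,0,0],"fingers":1}

```text
clock: 17.8
position: [0.42, -0.2853, 0.0927]
ee_rot: [0.707, 0.707, 0.0, 0.0]
ft_force: [0.5, 0.0, -2.0]
grip_width: 0.6
grasp_force: 37.2
```

In the tool's units: 0.002 m / 0.6 = 0.0033, 0.001 m / 0.6 = 0.0017.

Request:
move_arm:
  plan:
    - {"delta_pos":[0,0,0.0017],"turn":[0,0,0],"fingers":1}
    - {"delta_pos":[0,0,0.0033],"turn":[0,0,0],"fingers":1}
    - {"delta_pos":[0,0,0.0033],"turn":[0,0,0],"fingers":1}

```text
clock: 18.18
position: [0.42, -0.2857, 0.0919]
ee_rot: [0.707, 0.707, -0.0, 0.001]
ft_force: [-5.4, 1.5, 14.5]
grip_width: 0.603
grasp_force: 38.9
```

In the tool's units: 0.24 m / 0.6 = 0.4, -0.001 m / 0.6 = -0.0017, 0.05 rad / 3.1416 = 0.0159.

Request:
move_arm:
  plan:
    - {"delta_pos":[0,0,-0.0017],"turn":[0,0,0],"fingers":0.35}
    - {"delta_pos":[0,0,-0.0017],"turn":[0,0,0],"fingers":0.2}
    - {"delta_pos":[0,0,-0.0017],"turn":[0,0,0],"fingers":0}
    - {"delta_pos":[0,0,-0.0017],"turn":[0,0,0],"fingers":0}
    - {"delta_pos":[0,0,-0.0333],"turn":[0,0,0],"fingers":0}
    - {"delta_pos":[0,0,-0.1167],"turn":[0,0,0],"fingers":0}
    - {"delta_pos":[0.0833,0.05,-0.2],"turn":[0,0,0],"fingers":0}
    - {"delta_pos":[0.1667,0.1,-0.2167],"turn":[0,0,0],"fingers":0}
    - {"delta_pos":[0.25,0.15,-0.2167],"turn":[0,0,0],"fingers":0}
    - {"delta_pos":[0.3333,0.2,-0.2167],"turn":[0,0,0],"fingers":0}
    - {"delta_pos":[0.4,0.2333,-0.2167],"turn":[0,0,0.0159],"fingers":0}
    - {"delta_pos":[0.4,0.2333,-0.2167],"turn":[0,0,0.0159],"fingers":0}

```text
clock: 19.68
position: [0.5606, -0.0405, 0.2202]
ee_rot: [0.723, 0.691, 0.001, -0.001]
ft_force: [0.3, -0.3, -0.0]
grip_width: 1.002
grasp_force: 0.0
```

Run:
```python
from workcell import get_obs, camera
import cv2, numpy as np
from h import *
np.set_printoptions(precision=4,suppress=True)
c=camera("side"); cv2.imwrite("pics/side4.png",cv2.resize(c["color"][60:384,120:400,::-1],None,fx=1.8,fy=1.8))
o=get_obs(); print(o["position"],o["ee_rot"])
W=cloud(c); hsv=cv2.cvtColor(c["color"],cv2.COLOR_RGB2HSV); z=W[...,2]
my=((hsv[...,0]>22)&(hsv[...,0]<34)&(hsv[...,1]>140)&(hsv[...,2]>120)&(np.abs(W[...,0]-.587)<.045)&(np.abs(W[...,1]-.007)<.05)&(z>.04))
print(cv2.minAreaRect(W[my&(z>.053)][:,:2].astype(np.float32)),my.sum())
r=W[my&(z<.05)]; print("front face",len(r)); 
if len(r)>10: print(r.min(0),r.max(0),np.polyfit(r[:,0],r[:,1],1))
```

```text
[ 0.56   -0.0434  0.22  ] [ 0.7234  0.6904  0.0001 -0.0004]
((0.5864278078079224, 0.005877288058400154), (0.040632374584674835, 0.05955355986952782), 85.81134796142578) 112
front face 2
```

View pics/side4.png

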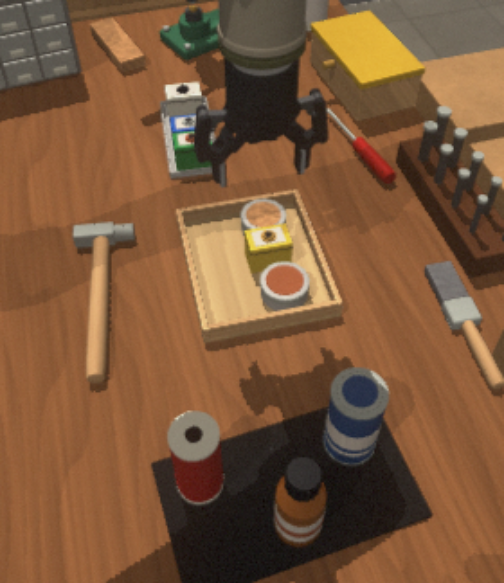

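The spool (crop 195,455), tin (355,415) and bottle (300,500) all stand upright on the mat. The yellow box at (268,245) is untouched and accessible.

In the tool's units: 0.184 m / 0.6 = 0.3067, 0.02 m / 0.6 = 0.0333.

Request:
move_arm:
  plan:
    - {"delta_pos":[0.0883,0.0408,0.0333],"turn":[0,0,0],"fingers":0}
    - {"delta_pos":[0.0883,0.0408,0.1],"turn":[0,0,0],"fingers":0}
    - {"delta_pos":[0.0883,0.0408,0.1833],"turn":[0,0,0],"fingers":0}
    - {"delta_pos":[0.0883,0.0408,0.25],"turn":[0,0,0],"fingers":0}
    - {"delta_pos":[0.0883,0.0408,0.2833],"turn":[0,0,0],"fingers":0}
    - {"delta_pos":[0.0883,0.0408,0.3],"turn":[0,0,0],"fingers":0}
    - {"delta_pos":[0.0883,0.0408,0.3067],"turn":[0,0,0],"fingers":0}
    - {"delta_pos":[0.0883,0.0408,0.3067],"turn":[0,0,0],"fingers":0}

```text
clock: 20.72
position: [0.5875, 0.0064, 0.0372]
ee_rot: [0.725, 0.689, 0.0, 0.001]
ft_force: [-0.1, 0.1, 0.6]
grip_width: 1.001
grasp_force: 0.0
```

Request:
move_arm:
  plan:
    - {"delta_pos":[0,0,0],"turn":[0,0,0],"fingers":0.1}
    - {"delta_pos":[0,0,0],"turn":[0,0,0],"fingers":0.18}
    - {"delta_pos":[0,0,0],"turn":[0,0,0],"fingers":0.25}
    - {"delta_pos":[0,0,0],"turn":[0,0,0],"fingers":0.35}
    - {"delta_pos":[0,0,0],"turn":[0,0,0],"fingers":1}
    - {"delta_pos":[0,0,0],"turn":[0,0,0],"fingers":1}
    - {"delta_pos":[0,0,0],"turn":[0,0,0],"fingers":1}
  force: 40

```text
clock: 21.6
position: [0.5871, 0.0065, 0.0367]
ee_rot: [0.725, 0.689, 0.0, 0.0]
ft_force: [-0.8, -0.1, 5.7]
grip_width: 0.693
grasp_force: 44.3
```

In the tool's units: 0.325 m / 0.6 = 0.5417, -0.085 m / 0.6 = -0.1417, 0.053 rad / 3.1416 = 0.0169.

Request:
move_arm:
  plan:
    - {"delta_pos":[0,0,-0.0167],"turn":[0,0,0],"fingers":1}
    - {"delta_pos":[0,0,-0.0667],"turn":[0,0,0],"fingers":1}
    - {"delta_pos":[0,0,-0.1417],"turn":[0,0,0],"fingers":1}
    - {"delta_pos":[0.05,-0.0083,-0.1667],"turn":[0,0,0.0032],"fingers":1}
    - {"delta_pos":[0.125,-0.025,-0.1667],"turn":[0,0,0.0064],"fingers":1}
    - {"delta_pos":[0.2083,-0.0417,-0.1667],"turn":[0,0,0.0095],"fingers":1}
    - {"delta_pos":[0.2917,-0.0583,-0.1667],"turn":[0,0,0.0127],"fingers":1}
    - {"delta_pos":[0.375,-0.075,-0.1667],"turn":[0,0,0.0159],"fingers":1}
    - {"delta_pos":[0.45,-0.09,-0.1667],"turn":[0,0,0.0169],"fingers":1}
    - {"delta_pos":[0.5083,-0.1,-0.1667],"turn":[0,0,0.0169],"fingers":1}
    - {"delta_pos":[0.5417,-0.105,-0.1667],"turn":[0,0,0.0169],"fingers":1}
    - {"delta_pos":[0.5417,-0.105,-0.1667],"turn":[0,0,0.0169],"fingers":1}

```text
clock: 23.1
position: [0.539, 0.3361, 0.1363]
ee_rot: [0.742, 0.671, -0.0, -0.001]
ft_force: [0.1, -0.3, -0.7]
grip_width: 0.698
grasp_force: 44.0
```

In the tool's units: 0.03 m / 0.6 = 0.05, 0.025 m / 0.6 = 0.0417.

Request:
move_arm:
  plan:
    - {"delta_pos":[0,0,0.025],"turn":[0,0,0],"fingers":1}
    - {"delta_pos":[0,0,0.0417],"turn":[0,0,0],"fingers":1}
    - {"delta_pos":[0,0,0.05],"turn":[0,0,0],"fingers":1}
    - {"delta_pos":[0,0,0.05],"turn":[0,0,0],"fingers":1}

```text
clock: 23.6
position: [0.5401, 0.3337, 0.1057]
ee_rot: [0.743, 0.67, -0.0, -0.0]
ft_force: [0.3, 0.7, -2.0]
grip_width: 0.693
grasp_force: 44.0
```

Run:
```python
from workcell import get_obs, camera
import cv2, numpy as np
from h import *
np.set_printoptions(precision=4,suppress=True)
c=camera("side"); np.savez("pics/side5.npz",**c); cv2.imwrite("pics/side5.png",cv2.resize(c["color"][60:210,160:320,::-1],None,fx=3.5,fy=3.5))
o=get_obs(); print(o["position"],o["ee_rot"],o["ft_force"])
t=camera("top"); np.savez("pics/top5.npz",**t)
th=np.deg2rad(-6); X=np.array([np.cos(th),np.sin(th)]); Y=np.array([-X[1],X[0]]); og=np.array([.5339,.2692])
for n,c in(("side",c),("top",t)):
    W=cloud(c); z=W[...,2]; hsv=cv2.cvtColor(c["color"],cv2.COLOR_RGB2HSV)
    L=np.stack([(W[...,:2]-og)@X,(W[...,:2]-og)@Y,z],-1)
    my=(hsv[...,0]>20)&(hsv[...,0]<35)&(hsv[...,1]>130)&(np.abs(L[...,0])<.06)&(np.abs(L[...,1]-.066)<.06)&(z>.06)
    print(n,my.sum()); 
    if my.sum()>5: print(np.percentile(L[my],[0,2,50,98,100],axis=0))
    m=(np.abs(L[...,0])<.035)&(L[...,1]>-.07)&(L[...,1]<.16)&(z>.046)&(z<.057)
    y=L[m][:,1]
    for a,b in((-.07,.05),(.08,.16)):
        k=y[(y>a)&(y<b)]; print(len(k), np.percentile(k,[1,5,50,95,99]) if len(k)>5 else "")
```

```text
[0.5403 0.334  0.1062] [ 0.7427  0.6696 -0.0001 -0.    ] [ 0.2583 -0.3288 -1.7266]
side 348
[[-0.0317  0.0412  0.0752]
 [-0.0292  0.0424  0.0787]
 [-0.0003  0.0458  0.1087]
 [ 0.0281  0.0809  0.1282]
 [ 0.0296  0.0854  0.1891]]
378 [-0.0428 -0.0407 -0.0066  0.0364  0.041 ]
4 
top 96
[[-0.0156  0.0444  0.0887]
 [-0.0129  0.0447  0.0925]
 [ 0.0094  0.0465  0.1236]
 [ 0.0279  0.0554  0.132 ]
 [ 0.0285  0.0577  0.1691]]
514 [-0.0401 -0.0376 -0.0012  0.0376  0.041 ]
0
```

View pics/side5.png

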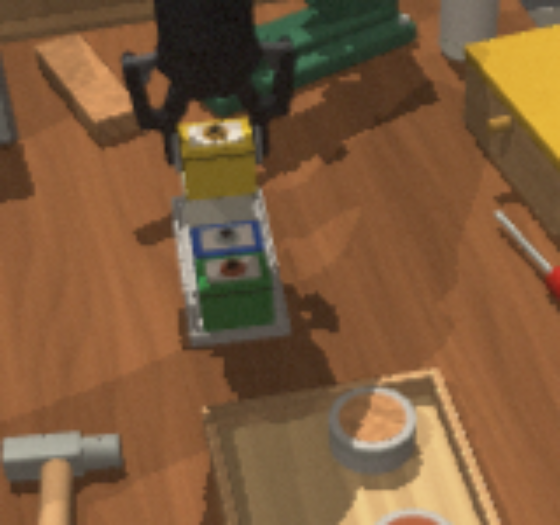

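The yellow box hangs upright over the gap at crop (218,165). The blue box at (228,238) and the green box at (235,290) have not moved. Its -y face is about 4.5 mm past blue's edge, so it is centred within 1 mm and I lower it.

In the tool's units: 0.073 m / 0.6 = 0.1217, 0.03 m / 0.6 = 0.05.

Request:
move_arm:
  plan:
    - {"delta_pos":[0,0,0.025],"turn":[0,0,0],"fingers":1}
    - {"delta_pos":[0,0,0.05],"turn":[0,0,0],"fingers":1}
    - {"delta_pos":[0,0,0.075],"turn":[0,0,0],"fingers":1}
    - {"delta_pos":[0,0,0.0967],"turn":[0,0,0],"fingers":1}
    - {"delta_pos":[0,0,0.11],"turn":[0,0,0],"fingers":1}
    - {"delta_pos":[0,0,0.1183],"turn":[0,0,0],"fingers":1}
    - {"delta_pos":[0,0,0.1217],"turn":[0,0,0],"fingers":1}
    - {"delta_pos":[0,0,0.1217],"turn":[0,0,0],"fingers":1}

```text
clock: 24.7
position: [0.5404, 0.3343, 0.0335]
ee_rot: [0.743, 0.67, 0.0, 0.0]
ft_force: [0.0, -0.6, -1.3]
grip_width: 0.696
grasp_force: 44.0
```

In the tool's units: 0.002 m / 0.6 = 0.0033, 0.001 m / 0.6 = 0.0017.

Request:
move_arm:
  plan:
    - {"delta_pos":[0,0,0.0017],"turn":[0,0,0],"fingers":1}
    - {"delta_pos":[0,0,0.0033],"turn":[0,0,0],"fingers":1}
    - {"delta_pos":[0,0,0.0033],"turn":[0,0,0],"fingers":1}

```text
clock: 25.08
position: [0.5404, 0.3343, 0.0317]
ee_rot: [0.743, 0.67, 0.0, 0.0]
ft_force: [-1.0, -1.6, 2.9]
grip_width: 0.694
grasp_force: 44.3
```

In the tool's units: -0.2 m / 0.6 = -0.3333, -0.18 m / 0.6 = -0.3, -0.1 rad / 3.1416 = -0.0318.

Request:
move_arm:
  plan:
    - {"delta_pos":[0,0,0.0008],"turn":[0,0,0],"fingers":1}
    - {"delta_pos":[0,0,0.0008],"turn":[0,0,0],"fingers":0.25}
    - {"delta_pos":[0,0,0],"turn":[0,0,0],"fingers":0.15}
    - {"delta_pos":[0,0,0],"turn":[0,0,0],"fingers":0.05}
    - {"delta_pos":[0,0,0],"turn":[0,0,0],"fingers":0}
    - {"delta_pos":[0,0,-0.025],"turn":[0,0,0],"fingers":0}
    - {"delta_pos":[0,0,-0.0833],"turn":[0,0,0],"fingers":0}
    - {"delta_pos":[0,0,-0.1833],"turn":[0,0,0],"fingers":0}
    - {"delta_pos":[-0.0667,0,-0.2833],"turn":[0,0,-0.0159],"fingers":0}
    - {"delta_pos":[-0.1667,0,-0.3333],"turn":[0,0,-0.0318],"fingers":0}
    - {"delta_pos":[-0.25,0,-0.3333],"turn":[0,0,-0.0318],"fingers":0}
    - {"delta_pos":[-0.3,0,-0.3333],"turn":[0,0,-0.0318],"fingers":0}

```text
clock: 26.58
position: [0.522, 0.1519, 0.2332]
ee_rot: [0.709, 0.705, 0.0, 0.001]
ft_force: [-0.4, 0.6, -0.3]
grip_width: 1.0
grasp_force: 0.0
```

Run:
```python
from workcell import get_obs, camera
import cv2, numpy as np
from h import *
np.set_printoptions(precision=4,suppress=True)
c=camera("side"); t=camera("top"); np.savez("pics/side6.npz",**c); np.savez("pics/top6.npz",**t)
cv2.imwrite("pics/both6.png",np.hstack([cv2.resize(c["color"][60:180,180:280,::-1],(400,480)),cv2.resize(t["color"][160:230,100:170,::-1],(400,480))]))
o=get_obs(); print(o["position"],o["ee_rot"],o["ft_force"])
th=np.deg2rad(-6); X=np.array([np.cos(th),np.sin(th)]); Y=np.array([-X[1],X[0]]); og=np.array([.5339,.2692])
for n,c in(("side",c),("top",t)):
    W=cloud(c); z=W[...,2]; hsv=cv2.cvtColor(c["color"],cv2.COLOR_RGB2HSV)
    L=np.stack([(W[...,:2]-og)@X,(W[...,:2]-og)@Y,z],-1)
    my=(hsv[...,0]>20)&(hsv[...,0]<35)&(hsv[...,1]>130)&(np.abs(L[...,0])<.06)&(np.abs(L[...,1]-.066)<.06)&(z>.046)&(z<.057)
    print(n,my.sum(),np.percentile(L[my],[1,50,99],axis=0),cv2.minAreaRect(L[my][:,:2].astype(np.float32)))
    m=(np.abs(L[...,0])<.035)&(L[...,1]>-.07)&(L[...,1]<.16)&(z>.046)&(z<.057)
    y=L[m][:,1]
    for a,b in((-.07,.043),(.087,.16)):
        k=y[(y>a)&(y<b)]; print(len(k), np.percentile(k,[1,5,50,95,99]) if len(k)>5 else "")
```

```text
[0.5222 0.1511 0.2325] [ 0.7101  0.7041 -0.0002  0.0014] [ 0.5735 -0.3492  0.4122]
side 75 [[-0.0294  0.044   0.0486]
 [-0.0011  0.0536  0.0522]
 [ 0.029   0.0857  0.0556]] ((-6.67572021484375e-05, 0.06539350748062134), (0.04281919077038765, 0.05930481106042862), 88.74251556396484)
379 [-0.043  -0.041  -0.0056  0.0368  0.0415]
159 [0.0896 0.0909 0.1052 0.1289 0.1318]
top 11 [[-0.0285  0.0735  0.0504]
 [-0.0258  0.0833  0.0535]
 [-0.0154  0.0857  0.0562]] ((-0.024436412379145622, 0.08190367370843887), (0.016847683116793633, 0.00875921081751585), 38.880619049072266)
0 
228 [0.0918 0.0932 0.1136 0.13   0.1315]
```

View pics/both6.png

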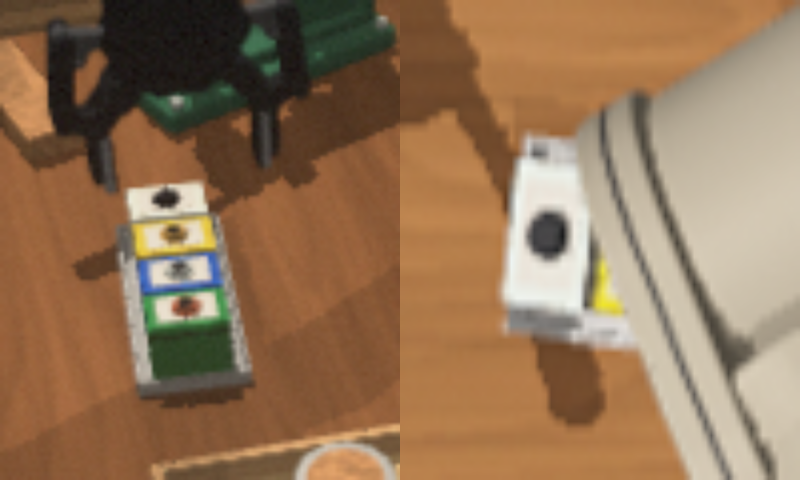

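In the side view the row reads green, blue, yellow, white, all in line, with yellow at crop (175,237). The measured yellow centre is 65.4 mm from the blue/green midpoint, where I wanted 65.5, and the neighbours are unmoved. Next I return the spool, then the tin, then the bottle.

In the tool's units: -0.435 m / 0.6 = -0.725, -0.415 m / 0.6 = -0.6917, -0.003 rad / 3.1416 = -0.001.

Request:
move_arm:
  plan:
    - {"delta_pos":[-0.0833,-0.02,0],"turn":[0,0,-0.001],"fingers":0}
    - {"delta_pos":[-0.1667,-0.0383,0],"turn":[0,0,-0.001],"fingers":0}
    - {"delta_pos":[-0.2583,-0.06,0],"turn":[0,0,-0.001],"fingers":0}
    - {"delta_pos":[-0.35,-0.0817,0],"turn":[0,0,-0.001],"fingers":0}
    - {"delta_pos":[-0.4417,-0.1017,0],"turn":[0,0,-0.001],"fingers":0}
    - {"delta_pos":[-0.5333,-0.1233,0],"turn":[0,0,-0.001],"fingers":0}
    - {"delta_pos":[-0.6167,-0.1433,0],"turn":[0,0,-0.001],"fingers":0}
    - {"delta_pos":[-0.6917,-0.16,0],"turn":[0,0,-0.001],"fingers":0}
    - {"delta_pos":[-0.725,-0.1667,0],"turn":[0,0,-0.001],"fingers":0}
    - {"delta_pos":[-0.725,-0.1667,0.0167],"turn":[0,0,-0.001],"fingers":0}
    - {"delta_pos":[-0.725,-0.1667,0.05],"turn":[0,0,-0.001],"fingers":0}
    - {"delta_pos":[-0.725,-0.1667,0.05],"turn":[0,0,-0.001],"fingers":0}

```text
clock: 28.18
position: [0.4206, -0.2769, 0.2]
ee_rot: [0.706, 0.708, 0.0, -0.001]
ft_force: [0.2, -0.4, -0.7]
grip_width: 1.0
grasp_force: 0.0
```

Request:
move_arm:
  plan:
    - {"delta_pos":[-0.01,0,0.0333],"turn":[0,0,0],"fingers":0}
    - {"delta_pos":[-0.01,0,0.0833],"turn":[0,0,0],"fingers":0}
    - {"delta_pos":[-0.01,0,0.0833],"turn":[0,0,0],"fingers":0}
    - {"delta_pos":[-0.01,0,0.0833],"turn":[0,0,0],"fingers":0}

```text
clock: 28.68
position: [0.4213, -0.2851, 0.1528]
ee_rot: [0.707, 0.708, 0.0, 0.001]
ft_force: [0.6, -0.1, -0.3]
grip_width: 0.998
grasp_force: 0.0
```

Request:
move_arm:
  plan:
    - {"delta_pos":[0,-0.0017,0.05],"turn":[0,0,0],"fingers":0}
    - {"delta_pos":[0,-0.0017,0.0917],"turn":[0,0,0],"fingers":0}
    - {"delta_pos":[0,-0.0017,0.1017],"turn":[0,0,0],"fingers":0}
    - {"delta_pos":[0,-0.0017,0.1017],"turn":[0,0,0],"fingers":0.2}
    - {"delta_pos":[0,-0.0017,0.1017],"turn":[0,0,0],"fingers":0.3}
    - {"delta_pos":[0,-0.0017,0.1017],"turn":[0,0,0],"fingers":0.4}
    - {"delta_pos":[0,-0.0017,0.1017],"turn":[0,0,0],"fingers":0.6}
    - {"delta_pos":[0,-0.0017,0.1017],"turn":[0,0,0],"fingers":1}
    - {"delta_pos":[0,-0.0017,0.1017],"turn":[0,0,0],"fingers":1}
    - {"delta_pos":[0,-0.0017,0.1017],"turn":[0,0,0],"fingers":1}
  force: 35

```text
clock: 29.92
position: [0.4198, -0.286, 0.0916]
ee_rot: [0.707, 0.707, -0.0, 0.001]
ft_force: [-1.9, 0.5, 7.6]
grip_width: 0.597
grasp_force: 35.1
```

Request:
move_arm:
  plan:
    - {"delta_pos":[0,0,-0.0167],"turn":[0,0,0],"fingers":1}
    - {"delta_pos":[0,0,-0.0667],"turn":[0,0,0],"fingers":1}
    - {"delta_pos":[0,0,-0.1333],"turn":[0,0,0],"fingers":1}
    - {"delta_pos":[0.0417,0.0133,-0.15],"turn":[0,0,0],"fingers":1}
    - {"delta_pos":[0.1167,0.0367,-0.15],"turn":[0,0,0],"fingers":1}
    - {"delta_pos":[0.2083,0.0633,-0.15],"turn":[0,0,0],"fingers":1}
    - {"delta_pos":[0.3,0.09,-0.15],"turn":[0,0,0],"fingers":1}
    - {"delta_pos":[0.3917,0.1167,-0.15],"turn":[0,0,0],"fingers":1}
    - {"delta_pos":[0.4833,0.1433,-0.15],"turn":[0,0,0],"fingers":1}
    - {"delta_pos":[0.5583,0.1633,-0.15],"turn":[0,0,0],"fingers":1}
    - {"delta_pos":[0.605,0.1733,-0.1333],"turn":[0,0,0],"fingers":1}
    - {"delta_pos":[0.605,0.1733,-0.0833],"turn":[0,0,0],"fingers":1}

```text
clock: 31.42
position: [0.5245, 0.0808, 0.1418]
ee_rot: [0.706, 0.709, 0.002, 0.001]
ft_force: [-0.1, -1.0, -2.4]
grip_width: 0.598
grasp_force: 37.2
```

Request:
move_arm:
  plan:
    - {"delta_pos":[0,0,0],"turn":[0,0,0],"fingers":1}
    - {"delta_pos":[0,0,0.0333],"turn":[0,0,0],"fingers":1}
    - {"delta_pos":[0,0,0.0333],"turn":[0,0,0],"fingers":1}
    - {"delta_pos":[0,0,0.0333],"turn":[0,0,0],"fingers":1}

```text
clock: 31.92
position: [0.5236, 0.0773, 0.1208]
ee_rot: [0.707, 0.707, 0.0, 0.0]
ft_force: [0.5, -0.3, -1.1]
grip_width: 0.602
grasp_force: 37.2
```

In the tool's units: 0.0275 m / 0.6 = 0.0458, 0.027 m / 0.6 = 0.045.

Request:
move_arm:
  plan:
    - {"delta_pos":[0,0,0.025],"turn":[0,0,0],"fingers":1}
    - {"delta_pos":[0,0,0.0367],"turn":[0,0,0],"fingers":1}
    - {"delta_pos":[0,0,0.0433],"turn":[0,0,0],"fingers":1}
    - {"delta_pos":[0,0,0.045],"turn":[0,0,0],"fingers":1}
    - {"delta_pos":[0,0,0.0458],"turn":[0,0,0],"fingers":1}
    - {"delta_pos":[0,0,0.0458],"turn":[0,0,0],"fingers":1}

```text
clock: 32.67
position: [0.5231, 0.0777, 0.0937]
ee_rot: [0.707, 0.707, -0.0, 0.0]
ft_force: [-7.8, -0.3, 11.5]
grip_width: 0.599
grasp_force: 38.9
```

In the tool's units: -0.35 m / 0.6 = -0.5833, -0.3 m / 0.6 = -0.5.

Request:
move_arm:
  plan:
    - {"delta_pos":[0,0,-0.0017],"turn":[0,0,0],"fingers":0.35}
    - {"delta_pos":[0,0,-0.0017],"turn":[0,0,0],"fingers":0.2}
    - {"delta_pos":[0,0,-0.0017],"turn":[0,0,0],"fingers":0}
    - {"delta_pos":[0,0,-0.0017],"turn":[0,0,0],"fingers":0}
    - {"delta_pos":[0,0,-0.0333],"turn":[0,0,0],"fingers":0}
    - {"delta_pos":[0,0,-0.1167],"turn":[0,0,0],"fingers":0}
    - {"delta_pos":[-0.1,0.0217,-0.2],"turn":[0,0,0],"fingers":0}
    - {"delta_pos":[-0.2,0.0417,-0.2167],"turn":[0,0,0],"fingers":0}
    - {"delta_pos":[-0.3,0.0633,-0.2167],"turn":[0,0,0],"fingers":0}
    - {"delta_pos":[-0.4,0.0833,-0.2167],"turn":[0,0,0],"fingers":0}
    - {"delta_pos":[-0.5,0.105,-0.2167],"turn":[0,0,0],"fingers":0}
    - {"delta_pos":[-0.5833,0.125,-0.2167],"turn":[0,0,0],"fingers":0}

```text
clock: 34.17
position: [0.5987, -0.2746, 0.2247]
ee_rot: [0.707, 0.707, 0.0, 0.001]
ft_force: [0.7, 1.2, 0.4]
grip_width: 0.996
grasp_force: 0.0
```

In the tool's units: 0.06 m / 0.6 = 0.1, 0.03 m / 0.6 = 0.05.

Request:
move_arm:
  plan:
    - {"delta_pos":[-0.0217,0.0033,0],"turn":[0,0,0],"fingers":0}
    - {"delta_pos":[-0.0217,0.0033,0.05],"turn":[0,0,0],"fingers":0}
    - {"delta_pos":[-0.0217,0.0033,0.1],"turn":[0,0,0],"fingers":0}
    - {"delta_pos":[-0.0217,0.0033,0.1],"turn":[0,0,0],"fingers":0}
    - {"delta_pos":[-0.0217,0.0033,0.1],"turn":[0,0,0],"fingers":0}

```text
clock: 34.8
position: [0.6012, -0.2852, 0.165]
ee_rot: [0.707, 0.707, 0.001, 0.001]
ft_force: [0.1, 0.2, 1.2]
grip_width: 0.999
grasp_force: 0.0
```

In the tool's units: 0.073 m / 0.6 = 0.1217, -0.001 m / 0.6 = -0.0017.

Request:
move_arm:
  plan:
    - {"delta_pos":[0,-0.0017,0.0667],"turn":[0,0,0],"fingers":0}
    - {"delta_pos":[0,-0.0017,0.11],"turn":[0,0,0],"fingers":0}
    - {"delta_pos":[0,-0.0017,0.1217],"turn":[0,0,0],"fingers":0}
    - {"delta_pos":[0,-0.0017,0.1217],"turn":[0,0,0],"fingers":0.1}
    - {"delta_pos":[0,-0.0017,0.1217],"turn":[0,0,0],"fingers":0.2}
    - {"delta_pos":[0,-0.0017,0.1217],"turn":[0,0,0],"fingers":0.3}
    - {"delta_pos":[0,-0.0017,0.1217],"turn":[0,0,0],"fingers":0.5}
    - {"delta_pos":[0,-0.0017,0.1217],"turn":[0,0,0],"fingers":1}
    - {"delta_pos":[0,-0.0017,0.1217],"turn":[0,0,0],"fingers":1}
    - {"delta_pos":[0,-0.0017,0.1217],"turn":[0,0,0],"fingers":1}
  force: 45

```text
clock: 36.05
position: [0.5997, -0.2859, 0.0914]
ee_rot: [0.707, 0.707, -0.0, 0.001]
ft_force: [-3.9, 0.2, 7.8]
grip_width: 0.691
grasp_force: 47.1
```

In the tool's units: 0.2945 m / 0.6 = 0.4908, -0.0825 m / 0.6 = -0.1375.

Request:
move_arm:
  plan:
    - {"delta_pos":[0,0,-0.0167],"turn":[0,0,0],"fingers":1}
    - {"delta_pos":[0,0,-0.0583],"turn":[0,0,0],"fingers":1}
    - {"delta_pos":[0,0,-0.1167],"turn":[0,0,0],"fingers":1}
    - {"delta_pos":[0.0333,-0.0167,-0.15],"turn":[0,0,0],"fingers":1}
    - {"delta_pos":[0.1,-0.0417,-0.15],"turn":[0,0,0],"fingers":1}
    - {"delta_pos":[0.1833,-0.0667,-0.15],"turn":[0,0,0],"fingers":1}
    - {"delta_pos":[0.2667,-0.0917,-0.15],"turn":[0,0,0],"fingers":1}
    - {"delta_pos":[0.35,-0.1167,-0.15],"turn":[0,0,0],"fingers":1}
    - {"delta_pos":[0.425,-0.1317,-0.15],"turn":[0,0,0],"fingers":1}
    - {"delta_pos":[0.475,-0.1367,-0.15],"turn":[0,0,0],"fingers":1}
    - {"delta_pos":[0.4908,-0.1375,-0.15],"turn":[0,0,0],"fingers":1}
    - {"delta_pos":[0.4908,-0.1375,-0.15],"turn":[0,0,0],"fingers":1}

```text
clock: 37.55
position: [0.5171, 0.0088, 0.1801]
ee_rot: [0.707, 0.707, -0.0, 0.0]
ft_force: [0.1, -0.7, -2.5]
grip_width: 0.689
grasp_force: 49.3
```

In the tool's units: 0.06 m / 0.6 = 0.1, 0.045 m / 0.6 = 0.075.

Request:
move_arm:
  plan:
    - {"delta_pos":[0,0,0.0333],"turn":[0,0,0],"fingers":1}
    - {"delta_pos":[0,0,0.075],"turn":[0,0,0],"fingers":1}
    - {"delta_pos":[0,0,0.1],"turn":[0,0,0],"fingers":1}
    - {"delta_pos":[0,0,0.1],"turn":[0,0,0],"fingers":1}
    - {"delta_pos":[0,0,0.1],"turn":[0,0,0],"fingers":1}

```text
clock: 38.17
position: [0.5175, 0.0087, 0.1206]
ee_rot: [0.707, 0.707, 0.0, 0.0]
ft_force: [-0.2, 0.4, -1.3]
grip_width: 0.695
grasp_force: 49.3
```

Request:
move_arm:
  plan:
    - {"delta_pos":[0,0,0.025],"turn":[0,0,0],"fingers":1}
    - {"delta_pos":[0,0,0.0367],"turn":[0,0,0],"fingers":1}
    - {"delta_pos":[0,0,0.0425],"turn":[0,0,0],"fingers":1}
    - {"delta_pos":[0,0,0.045],"turn":[0,0,0],"fingers":1}
    - {"delta_pos":[0,0,0.045],"turn":[0,0,0],"fingers":1}

```text
clock: 38.8
position: [0.5166, 0.0091, 0.0934]
ee_rot: [0.707, 0.707, -0.0, -0.0]
ft_force: [-5.9, 0.4, 7.9]
grip_width: 0.691
grasp_force: 50.4
```

In the tool's units: -0.35 m / 0.6 = -0.5833, -0.0075 m / 0.6 = -0.0125.

Request:
move_arm:
  plan:
    - {"delta_pos":[0,0,-0.0017],"turn":[0,0,0],"fingers":0.25}
    - {"delta_pos":[0,0,-0.0017],"turn":[0,0,0],"fingers":0.15}
    - {"delta_pos":[0,0,-0.0017],"turn":[0,0,0],"fingers":0}
    - {"delta_pos":[0,0,-0.0017],"turn":[0,0,0],"fingers":0}
    - {"delta_pos":[0,0,-0.0333],"turn":[0,0,0],"fingers":0}
    - {"delta_pos":[0,0,-0.1167],"turn":[0,0,0],"fingers":0}
    - {"delta_pos":[-0.1,-0.0017,-0.2],"turn":[0,0,0],"fingers":0}
    - {"delta_pos":[-0.2,-0.005,-0.2167],"turn":[0,0,0],"fingers":0}
    - {"delta_pos":[-0.3,-0.0067,-0.2167],"turn":[0,0,0],"fingers":0}
    - {"delta_pos":[-0.4,-0.0083,-0.2167],"turn":[0,0,0],"fingers":0}
    - {"delta_pos":[-0.5,-0.01,-0.2167],"turn":[0,0,0],"fingers":0}
    - {"delta_pos":[-0.5833,-0.0125,-0.2167],"turn":[0,0,0],"fingers":0}

```text
clock: 40.3
position: [0.509, -0.3435, 0.2245]
ee_rot: [0.707, 0.707, 0.0, 0.001]
ft_force: [0.8, 0.6, 0.5]
grip_width: 0.996
grasp_force: 0.0
```

In the tool's units: 0.04 m / 0.6 = 0.0667, 0.02 m / 0.6 = 0.0333.

Request:
move_arm:
  plan:
    - {"delta_pos":[-0.0317,0,0],"turn":[0,0,0],"fingers":0}
    - {"delta_pos":[-0.0317,0,0.0333],"turn":[0,0,0],"fingers":0}
    - {"delta_pos":[-0.0317,0,0.0667],"turn":[0,0,0],"fingers":0}
    - {"delta_pos":[-0.0317,0,0.0667],"turn":[0,0,0],"fingers":0}
    - {"delta_pos":[-0.0317,0,0.0667],"turn":[0,0,0],"fingers":0}

```text
clock: 40.92
position: [0.5098, -0.359, 0.1831]
ee_rot: [0.707, 0.708, 0.0, 0.0]
ft_force: [0.7, 0.8, -0.4]
grip_width: 1.0
grasp_force: 0.0
```

In the tool's units: 0.069 m / 0.6 = 0.115, -0.001 m / 0.6 = -0.0017.

Request:
move_arm:
  plan:
    - {"delta_pos":[-0.0017,0,0.0667],"turn":[0,0,0],"fingers":0}
    - {"delta_pos":[-0.0017,0,0.1033],"turn":[0,0,0],"fingers":0}
    - {"delta_pos":[-0.0017,0,0.115],"turn":[0,0,0],"fingers":0}
    - {"delta_pos":[-0.0017,0,0.115],"turn":[0,0,0],"fingers":0.3}
    - {"delta_pos":[-0.0017,0,0.115],"turn":[0,0,0],"fingers":0.45}
    - {"delta_pos":[-0.0017,0,0.115],"turn":[0,0,0],"fingers":0.55}
    - {"delta_pos":[-0.0017,0,0.115],"turn":[0,0,0],"fingers":0.7}
    - {"delta_pos":[-0.0017,0,0.115],"turn":[0,0,0],"fingers":1}
    - {"delta_pos":[-0.0017,0,0.115],"turn":[0,0,0],"fingers":1}
    - {"delta_pos":[-0.0017,0,0.115],"turn":[0,0,0],"fingers":1}
    - {"delta_pos":[-0.0017,0,0.115],"turn":[0,0,0],"fingers":1}
  force: 40

```text
clock: 42.3
position: [0.5099, -0.3612, 0.1148]
ee_rot: [0.707, 0.707, 0.0, 0.001]
ft_force: [0.0, 1.0, 5.1]
grip_width: 0.387
grasp_force: 39.8
```

In the tool's units: 0.3005 m / 0.6 = 0.5008, -0.09 m / 0.6 = -0.15.

Request:
move_arm:
  plan:
    - {"delta_pos":[0,0,-0.0167],"turn":[0,0,0],"fingers":1}
    - {"delta_pos":[0,0,-0.0583],"turn":[0,0,0],"fingers":1}
    - {"delta_pos":[0,0,-0.1167],"turn":[0,0,0],"fingers":1}
    - {"delta_pos":[0.0333,0,-0.15],"turn":[0,0,0],"fingers":1}
    - {"delta_pos":[0.1,0.0033,-0.15],"turn":[0,0,0],"fingers":1}
    - {"delta_pos":[0.1833,0.005,-0.15],"turn":[0,0,0],"fingers":1}
    - {"delta_pos":[0.2667,0.0067,-0.15],"turn":[0,0,0],"fingers":1}
    - {"delta_pos":[0.35,0.0083,-0.15],"turn":[0,0,0],"fingers":1}
    - {"delta_pos":[0.425,0.01,-0.15],"turn":[0,0,0],"fingers":1}
    - {"delta_pos":[0.475,0.0117,-0.15],"turn":[0,0,0],"fingers":1}
    - {"delta_pos":[0.5008,0.0117,-0.15],"turn":[0,0,0],"fingers":1}
    - {"delta_pos":[0.5008,0.0117,-0.15],"turn":[0,0,0],"fingers":1}

```text
clock: 43.8
position: [0.5163, -0.0602, 0.204]
ee_rot: [0.707, 0.708, -0.0, 0.0]
ft_force: [0.3, 0.1, -2.4]
grip_width: 0.383
grasp_force: 40.2
```

In the tool's units: 0.06 m / 0.6 = 0.1, 0.045 m / 0.6 = 0.075.

Request:
move_arm:
  plan:
    - {"delta_pos":[0,0,0.0333],"turn":[0,0,0],"fingers":1}
    - {"delta_pos":[0,0,0.075],"turn":[0,0,0],"fingers":1}
    - {"delta_pos":[0,0,0.1],"turn":[0,0,0],"fingers":1}
    - {"delta_pos":[0,0,0.1],"turn":[0,0,0],"fingers":1}
    - {"delta_pos":[0,0,0.1],"turn":[0,0,0],"fingers":1}

```text
clock: 44.42
position: [0.5169, -0.0609, 0.1446]
ee_rot: [0.707, 0.707, 0.0, 0.0]
ft_force: [0.4, 0.1, -2.3]
grip_width: 0.384
grasp_force: 40.1
```

In the tool's units: 0.028 m / 0.6 = 0.0467, 0.0005 m / 0.6 = 0.0008.

Request:
move_arm:
  plan:
    - {"delta_pos":[0.0008,0,0.0233],"turn":[0,0,0],"fingers":1}
    - {"delta_pos":[0.0008,0,0.035],"turn":[0,0,0],"fingers":1}
    - {"delta_pos":[0.0008,0,0.0417],"turn":[0,0,0],"fingers":1}
    - {"delta_pos":[0.0008,0,0.045],"turn":[0,0,0],"fingers":1}
    - {"delta_pos":[0.0008,0,0.0467],"turn":[0,0,0],"fingers":1}
    - {"delta_pos":[0.0008,0,0.0467],"turn":[0,0,0],"fingers":1}

```text
clock: 45.18
position: [0.5166, -0.0599, 0.1168]
ee_rot: [0.707, 0.707, -0.0, 0.0]
ft_force: [-4.3, 0.3, 7.1]
grip_width: 0.388
grasp_force: 41.1
```

Contact. I release, rise and move clear to the right.

In the tool's units: -0.36 m / 0.6 = -0.6, -0.3 m / 0.6 = -0.5.

Request:
move_arm:
  plan:
    - {"delta_pos":[0,0,-0.0017],"turn":[0,0,0],"fingers":0.55}
    - {"delta_pos":[0,0,-0.0017],"turn":[0,0,0],"fingers":0.4}
    - {"delta_pos":[0,0,-0.0017],"turn":[0,0,0],"fingers":0.2}
    - {"delta_pos":[0,0,-0.0017],"turn":[0,0,0],"fingers":0}
    - {"delta_pos":[0,0,-0.0333],"turn":[0,0,0],"fingers":0}
    - {"delta_pos":[0,0,-0.1167],"turn":[0,0,0],"fingers":0}
    - {"delta_pos":[-0.1,0,-0.2],"turn":[0,0,0],"fingers":0}
    - {"delta_pos":[-0.2,0,-0.2167],"turn":[0,0,0],"fingers":0}
    - {"delta_pos":[-0.3,-0.0333,-0.2167],"turn":[0,0,0],"fingers":0}
    - {"delta_pos":[-0.4,-0.0667,-0.2167],"turn":[0,0,0],"fingers":0}
    - {"delta_pos":[-0.5,-0.1,-0.2167],"turn":[0,0,0],"fingers":0}
    - {"delta_pos":[-0.6,-0.1333,-0.2167],"turn":[0,0,0],"fingers":0}

```text
clock: 46.68
position: [0.4402, -0.4083, 0.2477]
ee_rot: [0.707, 0.707, 0.0, 0.001]
ft_force: [1.0, -0.4, 0.5]
grip_width: 1.0
grasp_force: 0.0
```

In the tool's units: -0.09 m / 0.6 = -0.15, -0.06 m / 0.6 = -0.1.

Request:
move_arm:
  plan:
    - {"delta_pos":[-0.0833,-0.1,0],"turn":[0,0,0],"fingers":0}
    - {"delta_pos":[-0.15,-0.15,0],"turn":[0,0,0],"fingers":0}
    - {"delta_pos":[-0.15,-0.15,0],"turn":[0,0,0],"fingers":0}
    - {"delta_pos":[-0.15,-0.15,0],"turn":[0,0,0],"fingers":0}
    - {"delta_pos":[-0.15,-0.15,0],"turn":[0,0,0],"fingers":0}

```text
clock: 47.3
position: [0.3525, -0.4951, 0.2465]
ee_rot: [0.706, 0.708, 0.0, 0.0]
ft_force: [-0.7, 0.7, -0.2]
grip_width: 1.003
grasp_force: 0.0
```

Run:
```python
from workcell import get_obs, camera
from h import *
np.set_printoptions(precision=4,suppress=True)
s=camera("side"); t=camera("top")
cv2.imwrite("pics/both7.png",np.hstack([cv2.resize(s["color"][60:260,180:320,::-1],(380,543)),cv2.resize(t["color"][130:240,100:310,::-1],(420,220)) if 0 else cv2.resize(t["color"][100:255,190:310,::-1],(420,543))]))
o=get_obs(); print(o["position"],o["ft_force"])
for nm,c in(("top0",load("top0")),("top",t),("side0",load("side0")),("side",s)):
    W=cloud(c); z=W[...,2]
    for a,b,n,zr in((.04,.11,"spool",(.118,.130)),(-.03,.04,"tin",(.117,.130)),(-.09,-.035,"bot",(.131,.145))):
        m=(W[...,0]>.45)&(W[...,0]<.58)&(W[...,1]>a)&(W[...,1]<b)&(z>zr[0])&(z<zr[1])
        p=W[m]
        if len(p)>20: print(nm,n,m.sum(),"mean",p.mean(0),"circ",np.round(cv2.minEnclosingCircle(p[:,:2].astype(np.float32))[0],4))
        else: print(nm,n,len(p))
```

```text
[ 0.3522 -0.4953  0.2462] [ 0.5548  0.3852 -0.0145]
top0 spool 306 mean [0.5245 0.0774 0.1245] circ [0.5246 0.0777]
top0 tin 407 mean [0.5184 0.0088 0.1233] circ [0.5182 0.009 ]
top0 bot 133 mean [ 0.5175 -0.0593  0.1386] circ [ 0.5173 -0.059 ]
top spool 308 mean [0.5231 0.0785 0.1243] circ [0.5231 0.0787]
top tin 412 mean [0.517  0.0096 0.1234] circ [0.5171 0.0095]
top bot 127 mean [ 0.5185 -0.0583  0.1387] circ [ 0.5185 -0.0586]
side0 spool 274 mean [0.523  0.0751 0.1231] circ [0.5228 0.0769]
side0 tin 403 mean [0.5168 0.0057 0.1222] circ [0.5169 0.0083]
side0 bot 165 mean [ 0.5163 -0.0626  0.137 ] circ [ 0.5166 -0.061 ]
side spool 275 mean [0.5218 0.0752 0.1231] circ [0.5217 0.0775]
side tin 401 mean [0.5155 0.006  0.1223] circ [0.5163 0.0086]
side bot 168 mean [ 0.5168 -0.0615  0.1369] circ [ 0.5175 -0.0591]
```

View pics/both7.png

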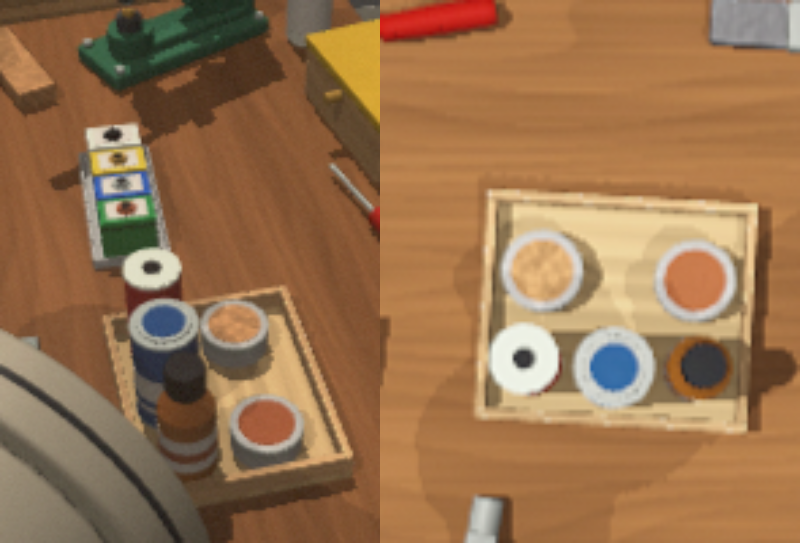

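The spool, tin and bottle are upright on their starting spots, each within about 1.5 mm. The press row stands in line and the arm is clear, so I hand in.

```bash
python3 -c "
from workcell import hand_in
print(hand_in())"
```

```text
the job is handed in; nothing more can be done
None
```

The job is done and handed in at about 47 s of the 141 s allowed: the yellow box is upright and in line between the blue and white boxes, which I measured as unmoved, and the tin, bottle and spool are back upright within about 2 mm of their starting spots.

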